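# Clamp a gauge pin in a hinged jig and hold the lid shut with the locking pin

### The job

Lay the thicker of the two plain gauge pins lengthwise in the groove of the open jig and let go of it, swing the blue lid down over it, then take the red-handled locking pin from its stand and push it straight down through the hole in the lid into the hole below, until its collar presses the lid fully shut against its springs. Finish while still holding the locking pin pushed down with the lid pressed shut; do not let go or ease off. Leave the thinner gauge pin where it lies.

Things in the scene. Friction and masses are not known exactly. Their poses are not given: they have to be found in the camera images.
- jig: Clamshell jig; aluminium base 136 x 90 x 10 mm fixed to the worktop. Origin: centre of its underside. x runs from the locking boss (26 x 70 mm block, 43 mm high, at x = -54) to the hinge (axis along y at x = +50, z = 43; posts at y = +-31 to 43 mm); z up. Between them two white saddles (x = +-20 to +-32, 52 mm wide, tops at z = 38) carry the groove along x; boss and hinge leave it 82 mm.
- jig_nest (a point): Centre of the groove, on its floor, 26 mm above the worktop; axes as the jig's. The groove runs along x in both saddles: floor 18 mm wide, sides upright for 6 mm, then flared 45 degrees to about 30 mm. The 40 mm gap between the saddles is free for fingers, open at both sides, its floor 10 mm above the worktop.
- jig_hole (a point): Centre of the mouth of the round 13 mm hole in the top of the jig's locking boss, 43 mm above the worktop; vertical, 33 mm deep, slightly chamfered.
- jig_lid (a joint): Angle of the blue lid, rad: 0 fully shut, 1.57 upright, 2.0 its stop; starts at 1.75 to 1.95, leaning away from the boss. Plate 110 x 70 x 10 mm, 6 to 116 mm from the hinge axis, 0.15 kg; shut, its underside is at z = 43 mm. Stays open by friction, falls by itself below about 0.9. Springs hold it ajar at 0.05 to 0.08; shutting it at its hole takes about 6 N; let go, it springs up again.
- lid_hole (a point): Centre of the round 14 mm hole through the lid, at its outer face (the face on top when shut), 104 mm from the hinge axis; with the lid shut it lies 10 mm above jig_hole. Axes are the lid's: -x from the hinge to the free end, z out of the outer face.
- lid_edge (a point): Middle of the lid's free end edge, at its outer face, 116 mm from the hinge axis; axes as the lid's. With the lid open the outer face looks away from the boss.
- thick_gauge: Plain steel gauge pin, the thicker one: 14 mm thick, 70 mm long, 0.05 kg, lying flat. Origin: middle of its underside; its length runs along its y axis (either end alike), z up.
- thin_gauge: Plain steel gauge pin, the thinner one: 10 mm thick, 70 mm long, lying flat; not to be disturbed. Origin: middle of its underside; length along its y axis.
- pin_stand: Grey stand 50 x 50 x 40 mm, fixed to the worktop, with an upright 13 mm hole in which the locking pin waits. Origin: centre of its underside.
- lock_pin: Locking pin, 70 mm long, 0.08 kg, upright in its stand. Origin: its lower tip; z up its axis. Steel shank 10 mm thick from 0 to 36 mm (first 6 mm tapered to 5 mm), collar 26 mm thick from 36 to 40, red square grip 20 x 20 mm (sides along its x and y) from 40 to 70. In the stand its tip is 4 mm above the worktop, the collar resting on the stand; fully pushed into the jig, 17 mm above it.
There are look-alikes about, which are no part of the job. There is more than one size of the lock_pin; the one meant has the size given above.

How it is judged:
By the outcome, as a careful person would: the job done as asked, in the order asked, and still so for the second after the job is handed in, while the arm keeps its last pose, push and grip.
It also fails if it takes over 64 s, if anything falls off the work surface, if the arm or the gripper's body presses on something with over 40 N, if the wrist force passes 120 N, or if a joint passes its speed limit or range.

### The arm

A 7-joint arm with a two-finger parallel gripper is mounted at the origin on a cart in front of the work surface, level with it; the furniture and walls round the work are solid. World frame = base frame: x ahead of the robot, y to its left, z up, the work surface at z = 0. Lengths are in m, angles in rad, forces in N, time in s.
With the tool pointing down it reaches from about 0.4 to 0.875 m from the base axis. Payload 19.3 kg.
Tool frame: the origin (TCP) lies midway between the tips of the shut fingers; the grasp point (between the pads) lies 19 mm behind it; z points along the fingers, y is the direction in which the jaws open and shut (so a half turn about z gives the same grasp; the last joint's range is limited). The gripper opens to 85 mm and grips with 20 to 120 N. Pads are 22 mm wide; open, the fingers measure 114 mm over their backs; the gripper's body (76 mm by 85 mm) begins 54 mm behind the grasp point. The pads swing forward as they close: fully open they stand 13 mm farther back than shut.
Start: joints at [-1.328, 0.521, -0.036, 1.599, 0.021, 1.021, -0.113], TCP at [0.192, 0.595, 0.204] pointing down, gripper open.
Joint ranges: [-2.91, 2.91], [-0.3, 2.13], [-1.5, 1.42], [0.17, 2.43], [-1.26, 4.41], [0.16, 1.93], [-2.52, 2.52]. Speed limits (rad/s): [1.89, 1.89, 2.39, 2.39, 3.01, 3.01, 3.01].

### API

Orientations are given as [roll, pitch, yaw] about the fixed x, y, z axes, in that order (R = Rz(yaw) Ry(pitch) Rx(roll)).
In Python, from workcell import bot, optics gives the robot as it stands.
- The arm moves only by the tool drive_tool, never from a script. Its argument "rows" is one flat list of numbers, 4 for each row, row after row: the shift along the tool's x, y, z in mm, then the turn about the tool's z in rad. A call has exactly 10 rows; each row is the pose to reach, as a shift and turn from the pose commanded when the call began, along the tool's axes at that moment; what a row does not reach only later rows make up. A row lasts 1/8 s, in which the tool goes at most 62.5 mm and 10.7 degrees, less where a joint would pass 70% of its speed; a pose out of reach is approached as far as the arm can. A call with a gripper value outside its range is refused whole. "jaw" is the opening, from 0 (shut) to 1 (fully open), set as the call begins (left out, the last holds). The fingers move at their own pace and stop on an object; "squeeze" is the grip in N (left out, the last holds). Time passes only in rows, so rows that repeat a pose let the fingers close, or fill a call up. It gives the time, the measured TCP pose, the force and the opening at its end, in the units of the state.
- bot.observe(): the state, without advancing time (a new reading comes with each control period).
- optics.grab_frame(name): name is "scene" or "top" or "wrist"; returns a dict with "pixels" (480x640x3 uint8, red, green, blue), "z_map" (480x640 float32, m along the optical axis (not along the pixel's ray), 0 where there is no reading), "camera_matrix" (3x3 intrinsics, pixels), "rvec" (rotation vector, rad) and "tvec" (3), from world to camera coordinates, as OpenCV has them. Camera axes: x right, y down, z forward; pixel columns grow to the right and rows downward; lengths in m; the calibration is good to about 2 mm. A picture is of the moment at which its call begins.
- bot.job_done(): hands the job in, once; it reports no verdict.
The state is a dict: "clock": time; "qpos": joint angles; "qd": joint speeds; "joint_efforts": joint torques, N m; "position": TCP position; "tool_rot": TCP orientation; "force": force on the tool from outside, world axes, zero at the start; "moment": the same for the moment, N m; "grip_width": finger opening in m.
Only numpy, scipy, OpenCV 4.12 (cv2) and the standard library are available. Lean on these libraries where they do the work, as an engineer would, in place of code of your own. Each camera call takes 0.05 s, during which the arm holds its last target. There are 200 camera calls.

## Working session

There is one attempt and no reset: what is moved stays moved. The work goes in short steps, Python scripts to look and compute and a tool call to move; the robot and the scene stay as the last step left them, time stands still between calls to the robot, and variables do not carry over. Pictures are saved under pics/ and viewed, about 8 in all and at most 12, crops included, and the job is handed in when it is done.

Besides the shell and the picture viewer there is one more tool, called as name(argument=value, ...), one argument or row to a line, values as JSON. drive_tool: Moves the arm, as the interface text tells. Its arguments: {"type":"object","properties":{"rows":{"type":"array"},"jaw":{"type":"number"},"squeeze":{"type":"number"}},"required":["rows"]}

```bash
ls; mkdir -p pics
cat > h.py <<'E'
import numpy as np, cv2
from workcell import bot, optics
from scipy.spatial.transform import Rotation as Ro
def grab(n):
    f=optics.grab_frame(n); f['R']=cv2.Rodrigues(np.array(f['rvec'],float))[0]; f['t']=np.array(f['tvec'],float).ravel(); return f
def save(f,p,crop=None,s=1):
    im=f['pixels'][:,:,::-1]
    if crop: im=im[crop[1]:crop[3],crop[0]:crop[2]]
    cv2.imwrite(p,cv2.resize(im,None,fx=s,fy=s,interpolation=cv2.INTER_CUBIC))
def ray(f,u,v):
    d=f['R'].T@np.linalg.inv(f['camera_matrix'])@np.array([u,v,1.]); return -f['R'].T@f['t'],d
def plane(f,u,v,z):
    o,d=ray(f,u,v); return o+d*(z-o[2])/d[2]
def pts(f):
    v,u=np.mgrid[0:480,0:640]; z=f['z_map']; K=f['camera_matrix']
    P=np.stack([(u-K[0,2])/K[0,0]*z,(v-K[1,2])/K[1,1]*z,z],-1)
    return (P-f['t'])@f['R']
def proj(f,p):
    c=f['camera_matrix']@(f['R']@np.array(p)+f['t']); return c[:2]/c[2]
E
python3 - <<'E'
from h import *
s=bot.observe(); print({k:np.round(v,3) for k,v in s.items()})
for n in('scene','top'):
    f=grab(n); save(f,f'pics/{n}0.png'); np.savez(n+'0.npz',**f)
    print(n,np.round(ray(f,320,240)[0],3),np.round(f['camera_matrix'],1).tolist())
E
```

```text
pics
{'clock': np.float64(0.0), 'qpos': array([-1.328,  0.522, -0.036,  1.6  ,  0.021,  1.021, -0.113]), 'qd': array([ 0.001, -0.   ,  0.002,  0.001, -0.001, -0.   ,  0.   ]), 'joint_efforts': array([-2.0000e-03, -9.2713e+01,  1.9790e+00, -3.6995e+01,  1.8000e-02,
        8.0000e-03,  0.0000e+00]), 'position': array([0.192, 0.594, 0.204]), 'tool_rot': array([-3.14 ,  0.   ,  2.829]), 'force': array([0.8  , 0.668, 0.14 ]), 'moment': array([0.009, 0.007, 0.027]), 'grip_width': np.float64(0.085)}
scene [-0.162 -0.809  0.599] [[614.3, 0.0, 318.8], [0.0, 614.3, 239.5], [0.0, 0.0, 1.0]]
top [0.455 0.016 0.922] [[446.8, 0.0, 316.9], [0.0, 446.8, 241.3], [0.0, 0.0, 1.0]]
```

View pics/top0.png

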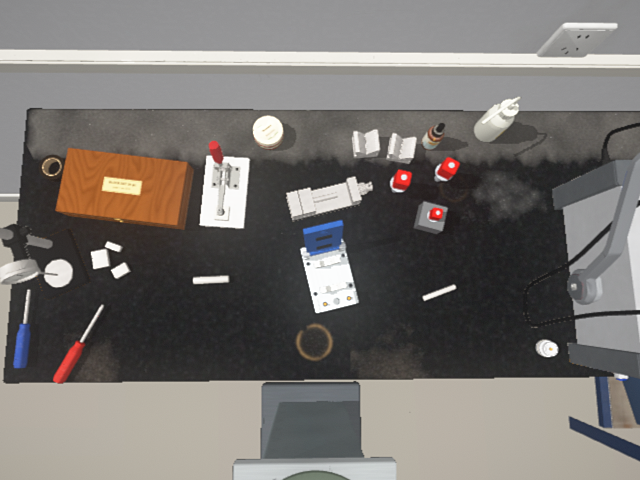

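View pics/scene0.png

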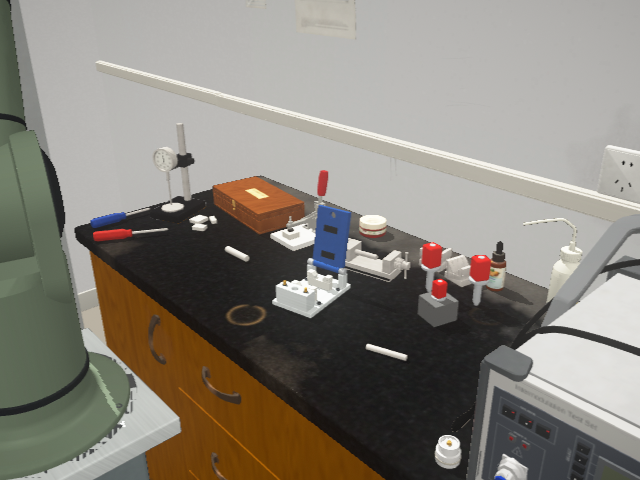

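The top view shows the jig at (330,280), its blue lid at (324,238), gauge pins at (211,280) and (439,293), and the stand with the red pin at (432,215). Larger look-alike pins stand at (401,181) and (447,169). The scene view shows the same layout.

Run:
```python
from h import *
def ld(n): return dict(np.load(n+'0.npz'))
for n,boxes in (('top',dict(gL=(185,268,236,292),gR=(415,280,462,305))),('scene',dict(gL=(215,240,258,265),gR=(358,338,415,365)))):
    f=ld(n); P=pts(f)
    for k,(a,b,c,d) in boxes.items():
        g=cv2.cvtColor(f['pixels'],cv2.COLOR_RGB2GRAY)[b:d,a:c]
        m=(g>110).astype(np.uint8); cs=cv2.findContours(m,0,2)[0]; c0=max(cs,key=cv2.contourArea)
        r=cv2.minAreaRect(c0); bx=cv2.boxPoints(r)+[a,b]
        mm=np.zeros_like(m); cv2.drawContours(mm,[c0],-1,1,-1); Q=P[b:d,a:c][mm>0]
        e=[(bx[i]+bx[(i+1)%4])/2 for i in range(4)]
        L=[np.linalg.norm(bx[i]-bx[(i+1)%4]) for i in range(4)]; i=int(np.argmin(L[:2])); 
        W=[plane(f,*e[j],0.006) for j in(i,i+2)]
        print(n,k,np.round(r[0],1)+[a,b],'px',np.round(r[1],1),'ends',np.round(W,4).tolist(),'depth ctr',np.round(np.median(Q,0),4),'zmax',np.percentile(Q[:,2],[50,90,98]).round(4))
    hsv=cv2.cvtColor(f['pixels'],cv2.COLOR_RGB2HSV)
    red=((hsv[...,0]<8)|(hsv[...,0]>172))&(hsv[...,1]>150)&(hsv[...,2]>80)
    blue=(abs(hsv[...,0].astype(int)-112)<12)&(hsv[...,1]>120)&(hsv[...,2]>60)
    for nm,m in(('red',red),('blue',blue)):
        nn,lab,st,ce=cv2.connectedComponentsWithStats(m.astype(np.uint8))
        for i in range(1,nn):
            if st[i,4]>60:
                Q=P[lab==i]; print(n,nm,st[i],ce[i].round(1),np.percentile(Q,2,axis=0).round(3),np.percentile(Q,98,axis=0).round(3))
f=ld('top'); save(f,'pics/topc.png',(285,195,465,320),4.4)
f=ld('scene'); save(f,'pics/scenec.png',(260,195,460,345),4)
```

```text
top gL [210.5 279.2] px [ 7.4 35.3] ends [[0.5067, 0.1738, 0.006], [0.5036, 0.2451, 0.006]] depth ctr [0.505  0.2088 0.0121] zmax [0.0121 0.015  0.0165]
top gR [438.9 292.1] px [ 5.3 35.1] ends [[0.4887, -0.2922, 0.006], [0.4639, -0.2231, 0.006]] depth ctr [ 0.4764 -0.2564  0.0087] zmax [0.0087 0.0107 0.0116]
top red [209 141  13  22 180] [215.2 150.9] [0.721 0.172 0.105] [0.744 0.187 0.152]
top red [438 157  22  22 275] [448.2 167.8] [ 0.7   -0.311 -0.   ] [ 0.758 -0.246  0.101]
top red [393 169  19  21 266] [401.7 179.4] [ 0.677 -0.208 -0.001] [ 0.736 -0.155  0.101]
top red [429 208  14  12 113] [435.4 213.7] [ 0.618 -0.258  0.045] [ 0.638 -0.23   0.077]
top red [ 53 341  32  42 551] [ 68.2 362.3] [0.31  0.456 0.002] [0.381 0.501 0.024]
top blue [303 220  41  35 906] [323.  236.2] [ 0.555 -0.049  0.   ] [0.616 0.017 0.158]
top blue [ 13 323  17  45 552] [ 21.5 346. ] [0.338 0.562 0.009] [0.417 0.581 0.024]
scene gL [236.5 253. ] px [25.9  5.8] ends [[0.5024, 0.2518, 0.006], [0.5065, 0.1699, 0.006]] depth ctr [0.4997 0.2041 0.0094] zmax [0.0094 0.0132 0.0148]
scene gR [385.9 351.4] px [42.3  6.1] ends [[0.4615, -0.2237, 0.006], [0.4858, -0.2912, 0.006]] depth ctr [ 0.4736 -0.2585  0.0067] zmax [0.0067 0.0094 0.0105]
scene red [318 171  10  25 187] [322.3 182.7] [0.719 0.17  0.095] [0.74  0.184 0.148]
scene red [ 93 229  39  12 371] [111.6 234.3] [ 0.306  0.455 -0.001] [0.378 0.501 0.023]
scene red [422 242  20  26 404] [431.5 255.2] [ 0.675 -0.187  0.059] [ 0.7   -0.16   0.099]
scene red [470 255  25  26 449] [480.1 267.7] [ 0.697 -0.281  0.058] [ 0.729 -0.248  0.099]
scene red [432 279  16  20 238] [439.2 288.2] [ 0.616 -0.252 -0.001] [ 0.741 -0.178  0.074]
scene blue [ 313  205   38   68 1745] [331.1 238. ] [ 0.552 -0.051  0.042] [0.59  0.015 0.155]
scene blue [ 91 212  35  16 302] [107.1 219.3] [0.335 0.559 0.002] [0.415 0.578 0.022]
```

View pics/topc.png

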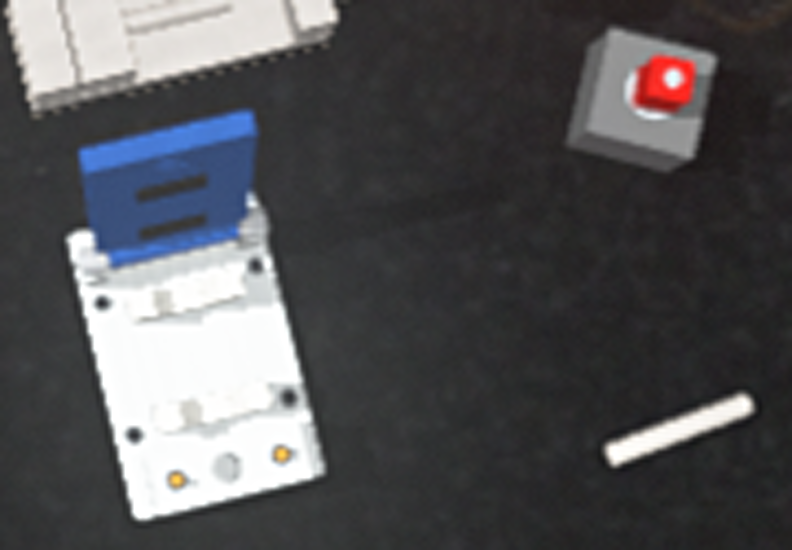

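Thick gauge is the left one: top height about 15 mm against 11 mm, and 7.4 px wide against 5.3. I'll write a move calculator, then go above it.

```bash
cat >> h.py <<'E'
def go(x,y,z,yawdeg):
    s=bot.observe(); R=Ro.from_euler('xyz',s['tool_rot']).as_matrix(); p=np.array(s['position'])
    d=R.T@(np.array([x,y,z])-p)*1000; t=(s['tool_rot'][2]-np.radians(yawdeg)+np.pi)%(2*np.pi)-np.pi
    print('at',p.round(4),'yaw',np.degrees(s['tool_rot'][2]).round(2),'rp',np.degrees(s['tool_rot'][:2]).round(2),'q',np.round(s['qpos'],2),'F',np.round(s['force'],1),'w',round(float(s['grip_width']),4),'t',s['clock']); print('shift mm',d.round(1),'turn',round(t,4))
E
python3 - <<'E'
from h import *
go(.505,.209,.15,92.5)
f=dict(np.load('top0.npz'))
# jig base: crop corners / hole
for nm,(u,v),z in (('hole',(228,467),.043),('nail1',(176,480),.043),('nail2',(282,454),.043),('BL',(135,520),.01),('BR',(325,473),.01),('lidL',(80,150),.15),('lidR',(255,112),.15)):
    print(nm,plane(f,285+u/4.4,195+v/4.4,z).round(4))
E
```

```text
at [0.1922 0.5943 0.2037] yaw 162.08 rp [-179.94    0.  ] q [-1.33  0.52 -0.04  1.6   0.02  1.02 -0.11] F [ 0.7 -0.9 -0.2] w 0.0854 t 0.1
shift mm [-416.2 -270.4   54. ] turn 1.2144
hole [ 0.4591 -0.0449  0.043 ]
nail1 [ 0.4535 -0.0217  0.043 ]
nail2 [ 0.4646 -0.069   0.043 ]
BL [ 0.4354 -0.0041  0.01  ]
BR [ 0.4562 -0.0919  0.01  ]
lidL [0.584  0.0199 0.15  ]
lidR [ 0.5992 -0.0501  0.15  ]
```

drive_tool(
  rows=[-42,-27,5,0.122,-84,-54,11,0.244,-126,-82,17,0.366,-168,-109,22,0.488,-210,-136,28,0.61,-252,-163,33,0.732,-294,-190,38,0.854,-336,-218,44,0.976,-378,-245,49,1.098,-416,-270,54,1.214],
  jaw=0.6,
)

```text
clock: 1.35
position: [0.5059, 0.2082, 0.1499]
tool_rot: [-3.141, 0.0, 1.611]
force: [-0.1, 0.5, 0.3]
grip_width: 0.0509
```

Run:
```python
from h import *
go(.505,.209,.15,92.5)
f=grab('wrist'); save(f,'pics/w1.png'); np.savez('w1.npz',**f); print(ray(f,0,0)[0]); print(proj(f,[.505,.209,.007]))
go(.505,.209,.15,92.5)
```

```text
at [0.5059 0.2082 0.1499] yaw 92.28 rp [-1.7999e+02  1.0000e-02] q [-0.73  0.49  0.32  1.87 -0.21  0.81 -0.27] F [-0.1  0.5  0.3] w 0.0509 t 1.35
shift mm [ 0.9 -0.9 -0.1] turn -0.0038
[0.50323191 0.28441474 0.31881333]
[317.36879138 209.55779845]
at [0.509  0.2027 0.1496] yaw 91.62 rp [1.7993e+02 1.6000e-01] q [-0.73  0.49  0.33  1.87 -0.21  0.81 -0.27] F [ 0.9 -8.4 -2.2] w 0.0515 t 1.4
shift mm [ 6.4 -3.8 -0.4] turn -0.0153
```

View pics/w1.png

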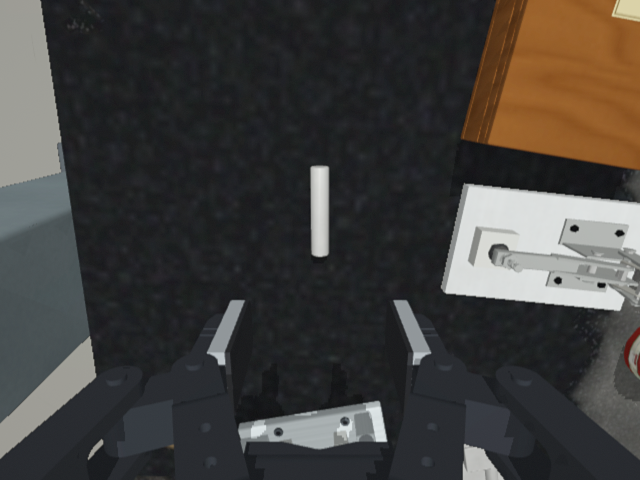

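The wrist view shows the thick gauge at (320,211), upright in the image between the jaws' lines. I'll take a settled frame and measure.

```bash
cat > g.py <<'E'
from h import *
for i in range(3): f=grab('wrist')
g=cv2.cvtColor(f['pixels'],cv2.COLOR_RGB2GRAY)[130:290,280:370]
c=max(cv2.findContours((g>110).astype(np.uint8),0,2)[0],key=cv2.contourArea)
r=cv2.minAreaRect(c); bx=cv2.boxPoints(r)+[280,130]
L=[np.linalg.norm(bx[i]-bx[(i+1)%4]) for i in range(4)]; i=int(np.argmin(L[:2]))
e=[(bx[j]+bx[(j+1)%4])/2 for j in(i,(i+2)%4)]
W=np.array([plane(f,*q,.007) for q in e]); d=W[0]-W[1]
print(r,W.round(4).tolist(),'len',np.linalg.norm(d),'mid',W.mean(0).round(4),'ang',np.degrees(np.arctan2(d[1],d[0])))
t=dict(np.load('top0.npz'))
# height by two rays (wrist & top centre)
u=np.mean(e,0); o1,d1=ray(f,*u); o2,d2=ray(t,210.5,279.2)
A=np.array([d1,-d2]).T; k=np.linalg.lstsq(A,o2-o1,rcond=None)[0]; print('tri',(o1+k[0]*d1).round(4),(o2+k[1]*d2).round(4))
m=W.mean(0); a=np.degrees(np.arctan2(d[1],d[0]))%180
go(m[0],m[1],.004,a)
E
python3 g.py
```

```text
((39.5, 80.0), (90.0, 17.0), 90.0) [[0.5052, 0.2429, 0.007], [0.5082, 0.1705, 0.007]] len 0.0725520145694767 mid [0.5067 0.2067 0.007 ] ang 92.33715369253817
tri [0.5066 0.2086 0.0096] [0.5049 0.2087 0.0095]
at [0.5051 0.2092 0.1498] yaw 92.47 rp [-1.7996e+02  2.0000e-02] q [-0.74  0.49  0.32  1.87 -0.2   0.81 -0.26] F [-1.2 -0.1  1.2] w 0.0511 t 1.55
shift mm [ -2.5   1.6 145.8] turn 0.0023
```

drive_tool(
  rows=[-1,0,20,0,-2,1,45,0,-2,1,70,0,-2,1,95,0,-2,1,115,0,-2,1,130,0,-2,1,140,0,-2,1,145,0,-2,1,145,0,-2,1,145,0],
)

```text
clock: 2.8
position: [0.5064, 0.2079, 0.0057]
tool_rot: [3.141, -0.0, 1.615]
force: [0.3, -0.0, -0.4]
grip_width: 0.051
```

drive_tool(
  rows=[0,0,0,0,0,0,0,0,0,0,0,0,0,0,0,0,0,0,0,0,0,0,0,0,0,0,-10,0,0,0,-40,0,0,0,-85,0,0,0,-130,0],
  jaw=0,
  squeeze=50,
)

```text
clock: 4.05
position: [0.506, 0.2076, 0.1372]
tool_rot: [3.142, -0.0, 1.614]
force: [0.5, 0.9, -0.4]
grip_width: 0.0
```

Run:
```python
from h import *
for i in range(2): f=grab('wrist')
save(f,'pics/w2.png',(200,200,440,380),3)
go(.5117,-.0326,.16,13.2); go(.5117,-.0326,.16,193.2)
```

```text
at [0.5082 0.2085 0.14  ] yaw 92.49 rp [179.66  -0.18] q [-0.73  0.5   0.32  1.88 -0.22  0.79 -0.25] F [ 0.8 -1.2 -0.5] w 0.0005 t 4.15
shift mm [-241.    -6.9  -20.8] turn 1.384
at [0.5082 0.2085 0.14  ] yaw 92.49 rp [179.66  -0.18] q [-0.73  0.5   0.32  1.88 -0.22  0.79 -0.25] F [ 0.8 -1.2 -0.5] w 0.0005 t 4.15
shift mm [-241.    -6.9  -20.8] turn -1.7576
```

View pics/w2.png

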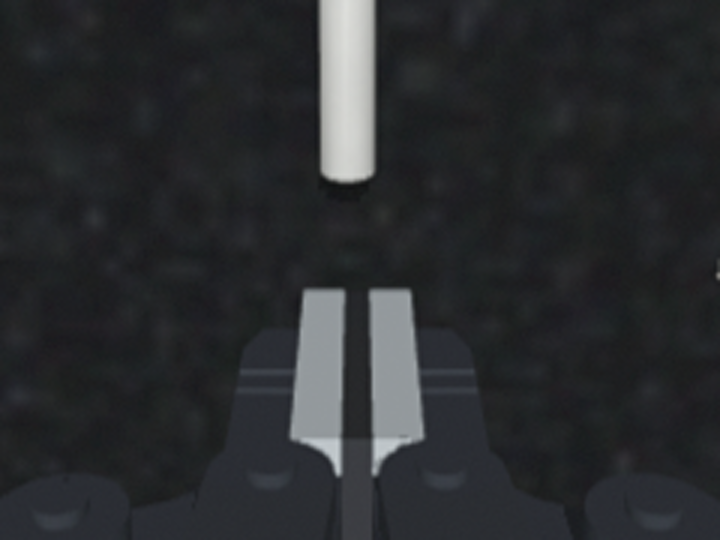

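The fingers missed: the gauge still lies on the table, and the shut fingers are empty. The likely cause is that the tips stood back from the nominal TCP and squeezed above the midline. I'll set a narrower opening, go higher, and measure the tips and the gauge.

drive_tool(
  rows=[0,0,-15,0,0,0,-15,0,0,0,-15,0,0,0,-15,0,0,0,-15,0,0,0,-15,0,0,0,-15,0,0,0,-15,0,0,0,-15,0,0,0,-15,0],
  jaw=0.3,
)

```text
clock: 5.4
position: [0.5061, 0.2078, 0.1502]
tool_rot: [-3.142, 0.0, 1.615]
force: [-1.1, -0.0, 0.2]
grip_width: 0.0255
```

```bash
sed -i 's/\[130:290,280:370\]/[100:295,260:390]/; s/+\[280,130\]/+[260,100]/' g.py; python3 g.py
python3 - <<'E'
from h import *
f=grab('wrist'); P=pts(f); save(f,'pics/w3.png')
s=bot.observe(); R=Ro.from_euler('xyz',s['tool_rot']).as_matrix()
T=(P-np.array(s['position']))@R*1000
m=(f['z_map']>0)&(abs(T[...,0])<14)&(abs(T[...,1])<40)&(T[...,2]<30)&(T[...,2]>-45)
Q=T[m]; print(len(Q),np.percentile(Q,[1,50,99],axis=0).round(1))
for a in range(-40,41,5):
    q=Q[(Q[:,1]>=a)&(Q[:,1]<a+5)]
    if len(q)>5: print(a,len(q),'zmax',np.percentile(q[:,2],98).round(1),'x',np.percentile(q[:,0],[2,98]).round(1))
E
```

```text
((59.0, 110.0), (90.0, 18.0), 90.0) [[0.505, 0.2433, 0.007], [0.5082, 0.1707, 0.007]] len 0.07263825785164998 mid [0.5066 0.207  0.007 ] ang 92.55223249891792
tri [0.5065 0.2087 0.0089] [0.505  0.2089 0.0089]
at [0.5061 0.2078 0.1502] yaw 92.52 rp [-180.    0.] q [-0.74  0.49  0.33  1.87 -0.21  0.81 -0.26] F [0.3 0.9 0.2] w 0.0257 t 5.55
shift mm [ -0.8   0.4 146.2] turn -0.0006
1735 [[-11.3 -25.7 -44.9]
 [  6.   12.9 -38.3]
 [ 10.2  25.9 -27.3]]
-30 39 zmax -35.9 x [4.8 6.1]
-25 215 zmax -32.9 x [5.  6.3]
-20 228 zmax -29.9 x [ 9.1 10.2]
-15 384 zmax -27.2 x [-11.4  10.1]
10 361 zmax -27.3 x [-11.5  10.1]
15 253 zmax -29.4 x [ 9.  10.3]
20 196 zmax -32.9 x [5.1 6.4]
25 59 zmax -35.7 x [4.9 6.1]
```

Run:
```python
from h import *
f=grab('wrist'); P=pts(f); s=bot.observe(); R=Ro.from_euler('xyz',s['tool_rot']).as_matrix(); p=np.array(s['position'])
for c in ([11,13,0],[11,-13,0],[11,13,-19],[11,13,-30]): print(c,proj(f,p+R@np.array(c)/1000).round(1))
T=(P-p)@R*1000
g=cv2.cvtColor(f['pixels'],cv2.COLOR_RGB2GRAY)
u=int(round(proj(f,p+R@np.array([11,15,-19])/1000)[0]))
for v in range(270,400,5): print(v,u,g[v,u],f['z_map'][v,u].round(3),T[v,u].round(1))
save(f,'pics/w3.png',(200,240,440,420),3)
```

```text
[11, 13, 0] [347.4 263.2]
[11, -13, 0] [288.7 263.2]
[11, 13, -19] [350.6 280.4]
[11, 13, -30] [352.8 292.3]
270 356 33 0.344 [-53.3  31.7 150.7]
275 356 35 0.347 [-58.7  32.  152.7]
280 356 34 0.348 [-63.   32.  152.1]
285 356 31 0.347 [-66.5  31.9 149.4]
290 356 34 0.349 [-71.5  32.1 150.2]
295 356 34 0.352 [-76.8  32.4 151.5]
300 356 36 0.149 [  9.7  13.9 -33.8]
305 356 38 0.146 [  9.5  13.6 -37.4]
310 356 38 0.142 [  9.5  13.3 -41.2]
315 356 33 0.138 [  9.5  13.  -44.8]
320 356 30 0.139 [  7.5  13.  -44.6]
325 356 29 0.14 [  5.7  13.1 -44.9]
330 356 30 0.139 [  4.3  13.  -45.7]
335 356 29 0.14 [  2.3  13.1 -45.6]
340 356 28 0.139 [  1.1  13.  -46.9]
345 356 29 0.139 [ -0.6  13.  -47.3]
350 356 30 0.14 [ -2.6  13.1 -47.3]
355 356 28 0.139 [ -3.7  13.  -48.5]
360 356 29 0.139 [ -5.5  13.1 -48.7]
365 356 27 0.138 [ -6.6  13.  -50.1]
370 356 29 0.14 [ -9.3  13.1 -49.1]
375 356 28 0.139 [-10.1  13.  -50.7]
380 356 31 0.141 [-13.   13.2 -49.5]
385 356 35 0.378 [-168.    34.9  150.5]
390 356 35 0.381 [-173.9   35.1  151. ]
395 356 31 0.0 [  76.2    0.4 -168.9]
```

View pics/w3.png

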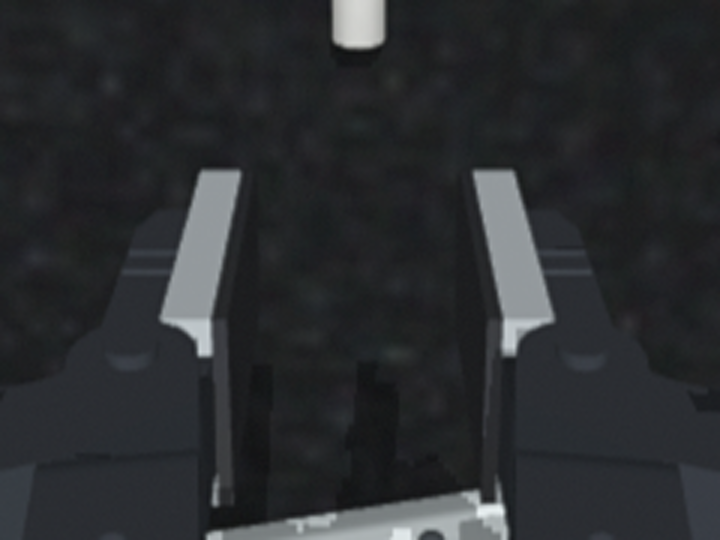

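Depth puts the visible pad ends about 27–34 mm behind the nominal TCP, which fits the clean miss above the gauge. I'll descend at the 25 mm opening and check tip height against the table there.

drive_tool(
  rows=[-1,0,20,0,-1,0,45,0,-1,0,70,0,-1,0,95,0,-1,0,115,0,-1,0,130,0,-1,0,140,0,-1,0,145,0,-1,0,145,0,-1,0,145,0],
)

```text
clock: 6.9
position: [0.5065, 0.2069, 0.0057]
tool_rot: [3.141, -0.0, 1.615]
force: [0.8, 0.3, 0.5]
grip_width: 0.0256
```

Run:
```python
from h import *
f=grab('wrist'); P=pts(f); save(f,'pics/w4.png',(180,150,460,360),2.8)
go(.506,.207,-.02,92.5)
for v in range(230,330,6): print(v,[tuple((P[v,u]*1000).round(0).astype(int)) for u in (270,278,284,318,354,360,366)])
```

```text
at [0.5065 0.2069 0.0057] yaw 92.52 rp [ 1.7996e+02 -2.0000e-02] q [-0.66  0.71  0.22  1.95 -0.3   0.51 -0.18] F [ 1.1 -1.  -0.6] w 0.0256 t 6.95
shift mm [ 0.1 -0.5 25.7] turn 0.0003
230 [(np.int64(484), np.int64(230), np.int64(-1)), (np.int64(487), np.int64(231), np.int64(-1)), (np.int64(490), np.int64(231), np.int64(0)), (np.int64(505), np.int64(236), np.int64(14)), (np.int64(521), np.int64(232), np.int64(-1)), (np.int64(524), np.int64(232), np.int64(-1)), (np.int64(527), np.int64(232), np.int64(-1))]
236 [(np.int64(484), np.int64(227), np.int64(-2)), (np.int64(487), np.int64(228), np.int64(-1)), (np.int64(490), np.int64(228), np.int64(-1)), (np.int64(505), np.int64(233), np.int64(13)), (np.int64(522), np.int64(229), np.int64(-1)), (np.int64(524), np.int64(229), np.int64(-1)), (np.int64(527), np.int64(230), np.int64(-1))]
242 [(np.int64(484), np.int64(225), np.int64(-1)), (np.int64(488), np.int64(225), np.int64(0)), (np.int64(490), np.int64(225), np.int64(-1)), (np.int64(505), np.int64(230), np.int64(13)), (np.int64(522), np.int64(226), np.int64(-1)), (np.int64(525), np.int64(226)
[... 3927 characters left out ...]
 (np.int64(522), np.int64(217), np.int64(50))]
320 [(np.int64(490), np.int64(216), np.int64(54)), (np.int64(493), np.int64(216), np.int64(54)), (np.int64(494), np.int64(208), np.int64(39)), (np.int64(507), np.int64(194), np.int64(14)), (np.int64(519), np.int64(212), np.int64(44)), (np.int64(520), np.int64(217), np.int64(54)), (np.int64(522), np.int64(217), np.int64(54))]
326 [(np.int64(491), np.int64(215), np.int64(57)), (np.int64(493), np.int64(216), np.int64(58)), (np.int64(494), np.int64(205), np.int64(40)), (np.int64(507), np.int64(191), np.int64(13)), (np.int64(519), np.int64(209), np.int64(44)), (np.int64(520), np.int64(217), np.int64(58)), (np.int64(521), np.int64(218), np.int64(59))]
```

View pics/w4.png

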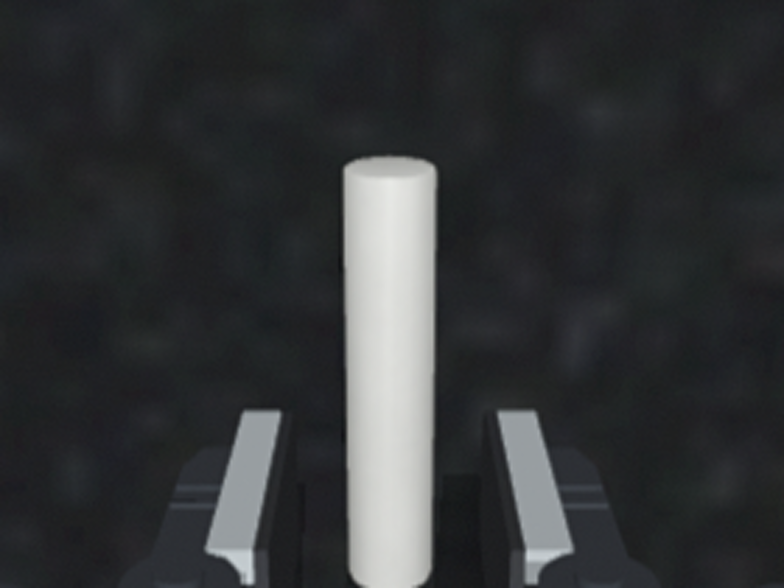

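The close view confirms it: the tips are at z≈34 mm while the TCP reads 5.7 mm, straddling the gauge but above it. So the real tips sit about 28 mm behind the reported TCP. I'll go 27 mm lower, then close.

drive_tool(
  rows=[0,0,8,0,0,0,15,0,0,0,20,0,0,0,24,0,0,0,26,0,0,0,27,0,0,0,27,0,0,0,27,0,0,0,27,0,0,0,27,0],
)

```text
clock: 8.2
position: [0.5062, 0.2068, -0.0217]
tool_rot: [3.142, -0.0, 1.615]
force: [-0.2, -0.0, 0.3]
grip_width: 0.0256
```

drive_tool(
  rows=[0,0,0,0,0,0,0,0,0,0,0,0,0,0,0,0,0,0,0,0,0,0,0,0,0,0,0,0,0,0,0,0,0,0,0,0,0,0,0,0],
  jaw=0,
  squeeze=50,
)

```text
clock: 9.45
position: [0.5062, 0.2068, -0.0216]
tool_rot: [3.142, -0.0, 1.615]
force: [-1.8, -0.8, 5.6]
grip_width: 0.0124
```

drive_tool(
  rows=[0,0,-1,0,0,0,-3,0,0,0,-6,0,0,0,-12,0,0,0,-22,0,0,0,-40,0,0,0,-60,0,0,0,-90,0,0,0,-120,0,0,0,-140,0],
)

```text
clock: 10.7
position: [0.5065, 0.2069, 0.1208]
tool_rot: [3.14, -0.001, 1.615]
force: [-0.8, -0.2, -1.2]
grip_width: 0.0122
```

Run:
```python
from h import *
for i in range(3): f=grab('wrist')
save(f,'pics/w5.png',(180,150,460,360),2.8); P=pts(f); s=bot.observe(); R=Ro.from_euler('xyz',s['tool_rot']).as_matrix(); T=(P-np.array(s['position']))@R*1000
for v in range(200,330,8): print(v,T[v,318].round(0),T[v,295].round(0),T[v,340].round(0))
go(.5117,-.0326,.16,13.2); go(.5117,-.0326,.16,193.2)
```

```text
200 [ 13.   0. 120.] [ 13. -16. 120.] [ 13.  16. 121.]
208 [  7.   0. 120.] [  7. -16. 122.] [  7.  17. 121.]
216 [  2.   0. 119.] [  1. -17. 121.] [  76.    1. -170.]
224 [ 36.   1. -26.] [ -5. -17. 120.] [ -5.  17. 120.]
232 [ 36.   1. -36.] [-11. -17. 119.] [-11.  17. 120.]
240 [ 33.   1. -35.] [-17. -17. 120.] [-17.  17. 121.]
248 [ 30.   1. -37.] [-23. -17. 120.] [-24.  17. 122.]
256 [ 27.   1. -36.] [-30. -17. 120.] [-30.  17. 120.]
264 [ 25.   1. -37.] [-36. -17. 120.] [-37.  17. 121.]
272 [ 21.   1. -37.] [-43. -17. 121.] [-43.  17. 121.]
280 [ 18.   1. -36.] [-50. -17. 121.] [-50.  17. 120.]
288 [ 15.   1. -36.] [-56. -17. 120.] [-56.  18. 121.]
296 [ 12.   1. -36.] [ 10.  -8. -32.] [ 10.   9. -32.]
304 [  9.   1. -37.] [ 10.  -8. -38.] [  9.   8. -37.]
312 [  5.   1. -35.] [ 10.  -7. -45.] [ 10.   8. -45.]
320 [  2.   1. -35.] [ 10.  -7. -50.] [ 10.   8. -50.]
328 [ -1.   1. -36.] [ 10.  -7. -55.] [ 10.   8. -55.]
at [0.5067 0.2071 0.1198] yaw 92.52 rp [ 1.7988e+02 -7.0000e-02] q [-0.72  0.53  0.31  1.9  -0.23  0.75 -0.23] F [ 0.  -0.7 -0.1] w 0.0124 t 10.85
shift mm [-239.7   -5.4  -40.5] turn 1.3844
at [0.5067 0.2071 0.1198] yaw 92.52 rp [ 1.7988e+02 -7.0000e-02] q [-0.72  0.53  0.31  1.9  -0.23  0.75 -0.23] F [ 0.  -0.7 -0.1] w 0.0124 t 10.85
shift mm [-239.7   -5.4  -40.5] turn -1.7572
```

View pics/w5.png

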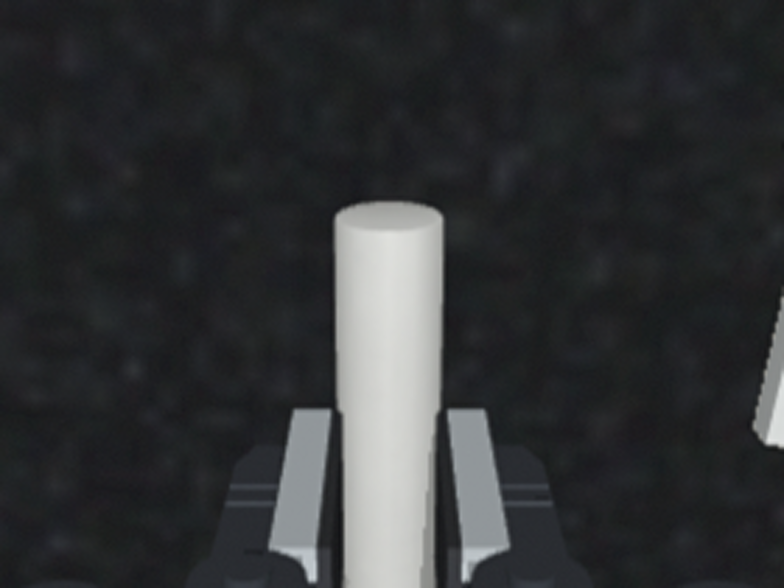

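The gauge is held level: its top is at tool z −36 mm, its underside at −22 mm, and it is centred. Now to the jig, with the camera turned to the boss side, away from the lid.

drive_tool(
  rows=[-5,0,-10,-0.1,-20,0,-20,-0.28,-45,-1,-30,-0.46,-70,-2,-40,-0.64,-95,-2,-40,-0.82,-120,-3,-40,-1.0,-145,-3,-40,-1.18,-170,-4,-40,-1.36,-200,-5,-40,-1.54,-225,-5,-40,-1.72],
)

```text
clock: 12.1
position: [0.5106, -0.0194, 0.1578]
tool_rot: [3.142, -0.001, -2.943]
force: [0.1, 0.8, -1.3]
grip_width: 0.012
```

Run:
```python
from h import *
for i in range(4): f=grab('wrist')
save(f,'pics/w6.png'); np.savez('w6.npz',**f)
go(.5117,-.0326,.16,193.2)
for n,p in (('hole',(.4591,-.0449,.043)),): print(n,proj(f,p))
```

```text
at [ 0.5107 -0.0184  0.1579] yaw -169.1 rp [ 1.7998e+02 -4.0000e-02] q [-0.02  0.4  -0.07  1.94  0.04  0.8   1.64] F [-0.7 -0.6 -0.4] w 0.0123 t 12.3
shift mm [  1.7 -14.1  -2.1] turn -0.0402
hole [298.63021115 143.78301881]
```

View pics/w6.png

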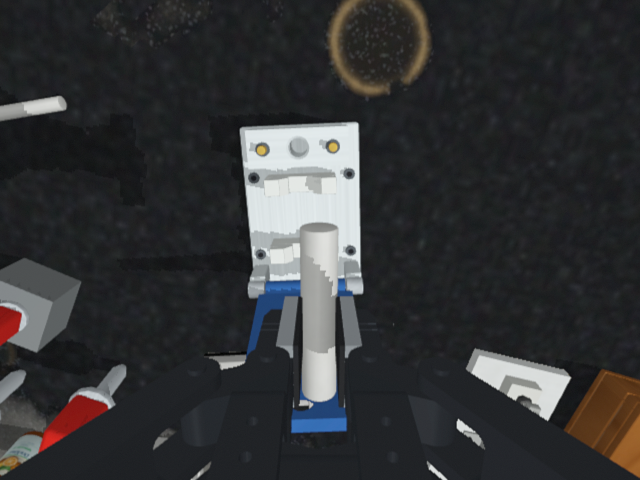

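The wrist view shows the boss with the hole at (299,147) and yellow studs at (262,150) and (333,147). The saddles are behind, and the held gauge is at (320,310).

```bash
cat > jig.py <<'E'
from h import *
def jig(f,box,z=.043):
    a,b,c,d=box; im=f['pixels'][b:d,a:c]; hsv=cv2.cvtColor(im,cv2.COLOR_RGB2HSV)
    ye=((hsv[...,0]>12)&(hsv[...,0]<35)&(hsv[...,1]>120)).astype(np.uint8)
    n,l,st,ce=cv2.connectedComponentsWithStats(ye); o=np.argsort(-st[1:,4])[:2]+1; Y=[ce[i]+[a,b] for i in o]
    m=np.mean(Y,0); x0,y0=int(m[0])-14,int(m[1])-14
    g=cv2.cvtColor(f['pixels'],cv2.COLOR_RGB2GRAY)[y0:y0+26,x0:x0+28]
    ww=(g<205).astype(np.uint8); n,l,s2,c2=cv2.connectedComponentsWithStats(ww); k=1+int(np.argmax(s2[1:,4]))
    return Y,c2[k]+[x0,y0],s2[k],g
if __name__=='__main__':
    f=dict(np.load('w6.npz')); Y,h,s2,g=jig(f,(235,115,365,180)); print(Y,h,s2)
    W=[plane(f,*y,.043) for y in Y]; print(np.round(W,4).tolist()); H=plane(f,*h,.043); print('hole',H.round(4))
    d=W[1]-W[0]; d=d if d[1]>0 else -d; a=np.degrees(np.arctan2(d[1],d[0]))-90; print('jig yaw',a,'nail mid',np.mean(W,0))
    t=dict(np.load('top0.npz')); Yt,ht,st,_=jig(t,(315,285,355,310)); print('top',Yt,ht,st, plane(t,*ht,.043).round(4))
    o1,d1=ray(f,*np.mean(Y,0)); o2,d2=ray(t,*np.mean(Yt,0)); k=np.linalg.lstsq(np.array([d1,-d2]).T,o2-o1,rcond=None)[0]; print('tri nails',(o1+k[0]*d1).round(4),(o2+k[1]*d2).round(4))
    P=pts(f); print('boss depth z',P[155:165,275:330,2].mean(), 'saddle z', np.median(P[182:190,292:306,2]),np.median(P[183:190,322:334,2]))
    ar=np.radians(a); o=H[:2]+.054*np.array([np.cos(ar),np.sin(ar)]); print('origin',o)
    go(o[0],o[1],.1,a+180)
E
python3 jig.py
```

```text
[array([261.05970149, 149.68656716]), array([332.56666667, 146.53333333])] [298.33888889 147.38611111] [  6   3  21  22 360]
[[0.4678, -0.0694, 0.043], [0.4565, -0.0219, 0.043]]
hole [ 0.4615 -0.0447  0.043 ]
jig yaw 13.411775011843687 nail mid [ 0.46217881 -0.04563995  0.043     ]
top [array([348.71428571, 298.        ]), array([324.8, 303.6])] [340.21428571 309.14285714] [ 2 19 26  7 98] [ 0.4436 -0.0513  0.043 ]
tri nails [ 0.4602 -0.0449  0.0638] [ 0.4596 -0.0433  0.0637]
boss depth z 0.042386338994256374 saddle z 0.025220979713320015 0.03692910077737677
origin [ 0.51402608 -0.03214945]
at [ 0.5107 -0.0184  0.1579] yaw -169.1 rp [ 1.7998e+02 -4.0000e-02] q [-0.02  0.4  -0.07  1.94  0.04  0.8   1.64] F [-0.7 -0.6 -0.4] w 0.0123 t 12.3
shift mm [ -0.7 -14.1  57.9] turn -0.0439
```

drive_tool(
  rows=[0,-4,0,-0.02,-1,-10,0,-0.04,-1,-14,0,-0.044,-1,-14.6,10,-0.044,-1,-14.6,30,-0.044,-1,-14.6,55,-0.044,-1,-14.6,80,-0.044,-1,-14.6,100,-0.044,-1,-14.6,113,-0.044,-1,-14.6,113,-0.044],
)

```text
clock: 13.55
position: [0.5143, -0.0323, 0.0444]
tool_rot: [3.141, -0.002, -2.904]
force: [0.5, -0.0, -0.5]
grip_width: 0.0123
```

Run:
```python
from jig import *
for i in range(2): f=grab('wrist')
save(f,'pics/w7.png',(140,60,500,330),2.2); np.savez('w7.npz',**f)
P=pts(f); s=bot.observe(); R=Ro.from_euler('xyz',s['tool_rot']).as_matrix(); p=np.array(s['position'])
hh=proj(f,[.4615,-.0447,.043]); print('pred hole',hh)
Y,h,s2,g=jig(f,(int(hh[0])-90,max(int(hh[1])-40,0),int(hh[0])+90,int(hh[1])+40)); print(Y,h,s2)
H=plane(f,*h,.043); W=[plane(f,*y,.043) for y in Y]; d=W[1]-W[0]; d=d if d[1]>0 else -d
print('hole',H,'yaw',np.degrees(np.arctan2(d[1],d[0]))-90,'hole in tool',(R.T@(H-p)*1000).round(1),'nailmid',(R.T@(np.mean(W,0)-p)*1000).round(1))
go(.514,-.0321,.005,193.4)
```

```text
pred hole [323.29056549 167.10619474]
[array([380.56923077, 169.09230769]), array([262.66494845, 168.68041237])] [321.07183908 166.55603448] [  0   0  28  26 696]
hole [ 0.46149632 -0.0456523   0.043     ] yaw 13.40817946333388 hole in tool [55.2 -0.4  2.5] nailmid [54.3 -0.1  2.5]
at [ 0.5151 -0.0323  0.0456] yaw -166.41 rp [-1.7999e+02  2.0000e-02] q [-0.    0.59 -0.07  2.    0.07  0.55  1.69] F [-0.  -1.   0.4] w 0.0123 t 13.65
shift mm [ 1.   0.5 40.6] turn 0.0033
```

View pics/w7.png

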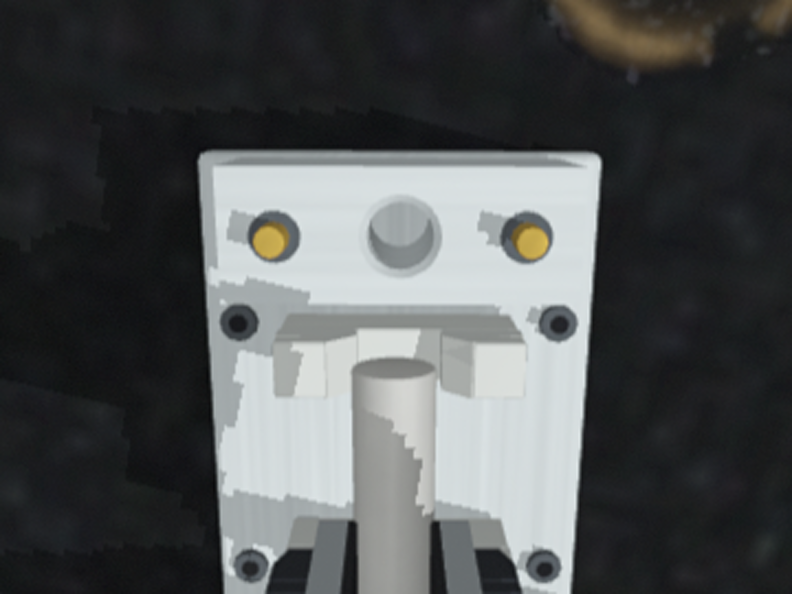

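The gauge is aligned above the groove, at crop x≈394 against the hole at (401,236). I'll lower it.

drive_tool(
  rows=[0,-0.5,10,0,0,-0.5,20,0,0,-0.5,28,0,0,-0.5,34,0,0,-0.5,37,0,0,-0.5,39,0,0,-0.5,40,0,0,-0.5,40,0,0,-0.5,40,0,0,-0.5,40,0],
)

```text
clock: 14.9
position: [0.515, -0.0328, 0.0053]
tool_rot: [-3.142, 0.0, -2.904]
force: [-0.3, 0.0, -0.9]
grip_width: 0.0123
```

drive_tool(
  rows=[0,0,0.5,0,0,0,0.5,0,0,0,0.5,0,0,0,0.5,0,0,0,0.5,0,0,0,0,0,0,0,-10,0,0,0,-30,0,0,0,-60,0,0,0,-100,0],
  jaw=0.3,
)

```text
clock: 16.15
position: [0.5145, -0.0328, 0.1064]
tool_rot: [3.141, -0.001, -2.904]
force: [0.4, -0.1, -0.2]
grip_width: 0.0258
```

Run:
```python
from h import *
for i in range(3): f=grab('wrist')
save(f,'pics/w8.png',(200,60,440,330),2); np.savez('w8.npz',**f); P=pts(f)
s=bot.observe(); R=Ro.from_euler('xyz',s['tool_rot']).as_matrix(); p=np.array(s['position'])
# gauge in jig frame by depth: points z 36..44 near groove
a=np.radians(13.4); J=(P[...,:2]-[.5145,-.0325])@np.array([[np.cos(a),-np.sin(a)],[np.sin(a),np.cos(a)]])*1000
m=(abs(J[...,0])<40)&(abs(J[...,1])<12)&(P[...,2]>.030)&(P[...,2]<.06)
Q=np.c_[J[m],P[m][:,2]*1000]; print(len(Q),np.percentile(Q,[1,50,99],axis=0).round(1))
for x0 in range(-40,40,8):
    q=Q[(Q[:,0]>=x0)&(Q[:,0]<x0+8)]
    if len(q): i=q[:,2]>36; print(x0,len(q),'zmax',np.percentile(q[:,2],95).round(1),'y',np.median(q[i,1]).round(1) if i.any() else None)
t=grab('top'); save(t,'pics/top2.png',(285,195,465,320),4.4); P=pts(t)
hsv=cv2.cvtColor(t['pixels'],cv2.COLOR_RGB2HSV); sc=grab('scene')
h2=cv2.cvtColor(sc['pixels'],cv2.COLOR_RGB2HSV); b=(abs(h2[...,0].astype(int)-112)<12)&(h2[...,1]>120)&(h2[...,2]>60); b[:, :300]=0;b[:,365:]=0
Ps=pts(sc)[b]; Jl=np.c_[(Ps[:,:2]-[.5145,-.0325])@np.array([[np.cos(a),-np.sin(a)],[np.sin(a),np.cos(a)]]),Ps[:,2]]*1000
print('lid',np.percentile(Jl,[2,50,98],axis=0).round(1)); 
mm=Jl[:,2]>60; print('lid face fit x=a+b z',np.polyfit(Jl[mm,2],Jl[mm,0],1))
go(.5145,-.0325,.2,193.4)
```

```text
2845 [[-37.4 -11.6  30.7]
 [ -5.1  -1.8  37.6]
 [ 31.3  11.6  40.1]]
-40 265 zmax 39.6 y -1.9
-32 433 zmax 39.5 y -1.9
-24 343 zmax 39.6 y -1.9
-16 282 zmax 39.6 y -1.8
-8 274 zmax 39.4 y -2.4
0 266 zmax 39.6 y -1.7
8 263 zmax 39.8 y -1.7
16 346 zmax 39.5 y -1.7
24 366 zmax 39.4 y -2.3
32 7 zmax 38.7 y -2.9
lid [[ 40.9 -33.4  41.6]
 [ 56.9 -11.3  88.6]
 [ 72.6  33.6 154.2]]
lid face fit x=a+b z [ -1.17854709 180.80735105]
at [ 0.5148 -0.0329  0.1053] yaw -166.41 rp [-1.8e+02  1.0e-02] q [ 0.01  0.49 -0.08  1.97  0.06  0.68  1.7 ] F [-0.3 -0.2 -0.2] w 0.0253 t 16.4
shift mm [  0.2   0.4 -94.7] turn 0.0033
```

View pics/w8.png

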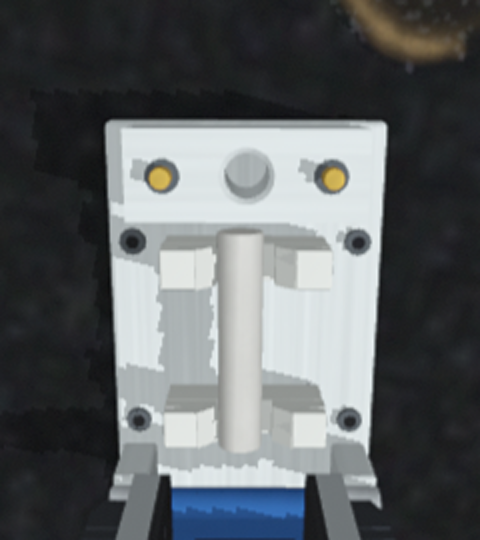

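The gauge lies level in the groove, with its top at 39.6 mm along its whole length, and is released. The lid edge is at about jig x 73–84, z 154–157. I'll rise with shut fingers, go behind the lid offset 18 mm sideways so a fingertip cannot enter the lid hole, and push it over.

Run:
```python
from h import *
f=dict(np.load('top0.npz')); P=pts(f); a=np.radians(13.4)
J=(P[...,:2]-[.5145,-.0325])@np.array([[np.cos(a),-np.sin(a)],[np.sin(a),np.cos(a)]])*1000
for x in range(100,220,20):
    m=(J[...,0]>x)&(J[...,0]<x+20)&(abs(J[...,1])<80)&(f['z_map']>0); print(x,'zmax',np.percentile(P[m][:,2],99.5).round(3))
```

```text
100 zmax 0.004
120 zmax 0.051
140 zmax 0.052
160 zmax 0.052
180 zmax 0.004
200 zmax 0.004
```

drive_tool(
  rows=[0,0,-30,0,0,2,-60,0,0,6,-90,0,0,12,-95,0,-25,18,-95,0,-55,18,-95,0,-85,18,-95,0,-110,18,-95,0,-125,18,-95,0,-125,18,-95,0],
  jaw=0,
)

```text
clock: 17.65
position: [0.632, 0.0145, 0.1982]
tool_rot: [3.141, -0.002, -2.904]
force: [-1.2, 0.3, -1.0]
grip_width: -0.0002
```

drive_tool(
  rows=[0,0,25,0,0,0,50,0,0,0,75,0,0,0,93,0,0,0,95,0,0,0,95,0,8,0,95,0,16,0,95,0,24,0,95,0,30,0,95,0],
)

```text
clock: 18.9
position: [0.6025, 0.0068, 0.1054]
tool_rot: [-3.142, 0.0, -2.905]
force: [0.2, -0.3, -0.4]
grip_width: -0.0005
```

drive_tool(
  rows=[10,0,0,0,20,0,0,0,30,0,0,0,40,0,0,0,50,0,0,0,60,0,0,0,70,0,0,0,80,0,0,0,90,0,0,0,98,0,0,0],
)

```text
clock: 20.15
position: [0.5072, -0.0162, 0.1052]
tool_rot: [-3.142, -0.0, -2.904]
force: [-0.4, 0.2, 0.1]
grip_width: 0.0002
```

```bash
cat > lid.py <<'E'
from h import *
a=np.radians(13.4)
def lid():
    for n in('scene','top'):
        f=grab(n); P=pts(f); h=cv2.cvtColor(f['pixels'],cv2.COLOR_RGB2HSV)
        b=(abs(h[...,0].astype(int)-112)<14)&(h[...,1]>110)&(h[...,2]>40)&(f['z_map']>0)
        J=np.dstack([(P[...,:2]-[.5145,-.0325])@np.array([[np.cos(a),-np.sin(a)],[np.sin(a),np.cos(a)]]),P[...,2]])*1000
        b&=(abs(J[...,0])<150)&(abs(J[...,1])<60)&(J[...,2]>30)
        Q=J[b]; print(n,len(Q),np.percentile(Q,[2,50,98],axis=0).round(0).tolist())
        if len(Q)>50:
            c=np.linalg.svd(Q-Q.mean(0),full_matrices=False)[2][2]; print('  normal',(c*np.sign(c[0]+c[2])).round(3),'lid angle',np.arctan2(abs(c[0]),abs(c[2])).round(3))
if __name__=='__main__': lid(); go(.5145,-.0325,.2,193.4)
E
python3 lid.py
```

```text
scene 875 [[-27.0, -33.0, 40.0], [3.0, -8.0, 98.0], [44.0, 34.0, 136.0]]
  normal [0.791 0.038 0.61 ] lid angle 0.914Traceback (most recent call last):
  File "lid.py", line 12, in <module>
    if __name__=='__main__': lid(); go(.5145,-.0325,.2,193.4)
                             ~~~^^
  File "lid.py", line 9, in lid
    Q=J[b]; print(n,len(Q),np.percentile(Q,[2,50,98],axis=0).round(0).tolist())
                           ~~~~~~~~~~~~~^^^^^^^^^^^^^^^^^^^^
    return _quantile_unchecked(
        a, q, axis, out, overwrite_input, method, keepdims, weights)
    return _ureduce(a,
                    func=_quantile_ureduce_func,
    ...<5 lines>...
                    overwrite_input=overwrite_input,
                    method=method)
    r = func(a, **kwargs)
    result = _quantile(arr,
                       quantiles=q,
    ...<2 lines>...
                       out=out,
                       weights=wgt)
    slices_having_nans = np.isnan(arr[-1, ...])
                                  ~~~^^^^^^^^^
IndexError: index -1 is out of bounds for axis 0 with size 0
```

The lid is at about 0.91 rad. A little more push and it drops.

drive_tool(
  rows=[8,0,0,0,16,0,2,0,24,0,5,0,32,0,8,0,38,0,10,0,38,0,10,0,38,0,-20,0,38,0,-60,0,38,0,-100,0,38,0,-100,0],
)

```text
clock: 21.5
position: [0.4726, -0.0249, 0.2078]
tool_rot: [-3.141, 0.005, -2.905]
force: [0.2, -0.5, -1.3]
grip_width: -0.0001
```

```bash
sed -i 's/for n in(.scene.,.top.)/for n in("scene",)/' lid.py; python3 lid.py
python3 - <<'E'
from h import *
f=grab('scene'); t=dict(np.load('top0.npz'))
def red(f,box,top=False):
    a,b,c,d=box; h=cv2.cvtColor(f['pixels'],cv2.COLOR_RGB2HSV)[b:d,a:c]
    m=((h[...,0]<8)|(h[...,0]>172))&(h[...,1]>130)&(h[...,2]>70); P=pts(f)[b:d,a:c]; return m,P,h
m,P,h=red(t,(425,203,448,226)); Q=P[m]; print('top grip z pct',np.percentile(Q[:,2],[5,50,90,98]).round(4))
k=Q[:,2]>.070; r=cv2.minAreaRect((Q[k][:,:2]*1000).astype(np.float32)); print('top face rect',k.sum(),r,Q[k].mean(0))
# stand: grey top face by depth
P=pts(t)[185:245,405:455]; k=(P[...,2]>.036)&(P[...,2]<.044); q=P[k]; q=q[(abs(q[:,0]-.62)<.045)&(abs(q[:,1]+.24)<.045)]; r=cv2.minAreaRect((q[:,:2]*1000).astype(np.float32)); print('stand',len(q),r)
E
```

```text
scene 1171 [[-69.0, -34.0, 47.0], [-23.0, -3.0, 56.0], [40.0, 36.0, 61.0]]
  normal [ 0.063 -0.03   0.998] lid angle 0.063
at [ 0.4716 -0.0249  0.2062] yaw -166.41 rp [-1.7997e+02  1.4000e-01] q [ 0.01  0.28 -0.1   1.98  0.04  0.88  1.7 ] F [ 0.6  0.4 -0.9] w -0.0002 t 21.55
shift mm [-39.9 -17.4   6.3] turn 0.0033
top grip z pct [0.0535 0.0723 0.0745 0.0774]
top face rect 80 ((540.3762817382812, -120.27810668945312), (23.650146484375, 320.4919128417969), 36.304222106933594) [ 0.62343506 -0.23316487  0.09452828]
stand 447 ((628.961181640625, -240.7241973876953), (51.099910736083984, 51.340389251708984), 74.81885528564453)
```

The lid came to rest at 0.063 rad, the spring-ajar position. Now over the pin stand.

drive_tool(
  rows=[-5,-12,0,0,-16,-38,0,0,-28,-68,5,0,-40,-98,10,0,-52,-128,15,0,-64,-158,20,0,-76,-188,28,0,-88,-218,34,0,-98,-240,40,0,-102,-247,40,0],
  jaw=0.55,
)

```text
clock: 22.85
position: [0.6277, -0.2429, 0.1631]
tool_rot: [3.141, -0.003, -2.906]
force: [-0.2, 0.4, -0.1]
grip_width: 0.0468
```

```bash
cat > pin.py <<'E'
from h import *
for i in range(4): f=grab('wrist')
np.savez('wp.npz',**f); save(f,'pics/wp.png')
h=cv2.cvtColor(f['pixels'],cv2.COLOR_RGB2HSV); P=pts(f)
m=(((h[...,0]<8)|(h[...,0]>172))&(h[...,1]>120)&(h[...,2]>60)).astype(np.uint8)
n,l,st,ce=cv2.connectedComponentsWithStats(m)
for i in range(1,n):
    if st[i,4]<150: continue
    Q=P[l==i]; print(st[i],ce[i].round(1),np.percentile(Q,[2,50,98],axis=0).round(3).tolist())
k=(m>0)&(P[...,2]>.071)&(P[...,2]<.079)&(abs(P[...,0]-.629)<.03)&(abs(P[...,1]+.241)<.03)
q=P[k]; r=cv2.minAreaRect((q[:,:2]*1000).astype(np.float32)); print('depth top face',k.sum(),q.mean(0).round(4),r)
c=max(cv2.findContours(k.astype(np.uint8),0,2)[0],key=cv2.contourArea); pc=np.array([plane(f,*x[0],.074)[:2]*1000 for x in c],np.float32); print('contour rect',cv2.minAreaRect(pc))
k=(P[...,2]>.037)&(P[...,2]<.043)&(abs(P[...,0]-.629)<.045)&(abs(P[...,1]+.241)<.045); print('stand',cv2.minAreaRect((P[k][:,:2]*1000).astype(np.float32)))
go(.629,-.241,.13,-166.4)
E
python3 pin.py
```

```text
[300 211  35  41 912] [317.3 230.4] [[0.62, -0.253, 0.053], [0.627, -0.244, 0.072], [0.64, -0.233, 0.074]]
[ 250  311   36   71 1392] [268.1 345.1] [[0.642, -0.268, 0.031], [0.709, -0.258, 0.092], [0.751, -0.248, 0.194]]
[364 311  22  62 707] [374.6 344.5] [[0.622, -0.22, 0.0], [0.695, -0.187, 0.086], [0.744, -0.17, 0.206]]
depth top face 641 [ 0.6303 -0.243   0.0727] ((630.6311645507812, -242.74896240234375), (19.7216854095459, 19.45928192138672), 78.31196594238281)
contour rect ((629.926513671875, -242.9810333251953), (19.514713287353516, 19.607934951782227), 78.5488052368164)
stand ((631.1449584960938, -242.67347717285156), (50.230262756347656, 50.50748825073242), 75.02310180664062)
at [ 0.6278 -0.2405  0.165 ] yaw -166.38 rp [ 1.7997e+02 -2.0000e-02] q [ 0.3   0.64 -0.03  1.5   0.02  1.01  2.07] F [ 0.7  0.1 -0.2] w 0.0466 t 23.05
shift mm [-1.1 -0.8 35. ] turn 0.0003
```

The grip measures 19.6 × 19.6 mm at (0.630, −0.243) with its top at about 73 mm, so it is the right pin. Its sides lie at 78.4°.

Run:
```python
from h import *
go(.6303,-.243,.024,168.4)
```

```text
at [ 0.6278 -0.2405  0.165 ] yaw -166.38 rp [ 1.7997e+02 -2.0000e-02] q [ 0.3   0.64 -0.03  1.5   0.02  1.01  2.07] F [ 0.7  0.1 -0.2] w 0.0466 t 23.05
shift mm [ -1.9  -3.1 141. ] turn 0.4401
```

drive_tool(
  rows=[-1,-1,0,0.15,-2,-3,0,0.3,-2,-3,15,0.44,-2,-3,40,0.44,-2,-3,70,0.44,-2,-3,95,0.44,-2,-3,118,0.44,-2,-3,132,0.44,-2,-3,141,0.44,-2,-3,141,0.44],
)

```text
clock: 24.3
position: [0.6307, -0.2434, 0.0242]
tool_rot: [3.142, -0.0, 2.939]
force: [0.5, 0.5, 0.7]
grip_width: 0.0469
```

drive_tool(
  rows=[0,0,0,0,0,0,0,0,0,0,0,0,0,0,0,0,0,0,0,0,0,0,0,0,0,0,0,0,0,0,0,0,0,0,0,0,0,0,0,0],
  jaw=0,
  squeeze=100,
)

```text
clock: 25.55
position: [0.6314, -0.2433, 0.0253]
tool_rot: [3.141, 0.001, 2.939]
force: [-0.2, 2.3, 6.0]
grip_width: 0.0178
```

drive_tool(
  rows=[0,0,-3,0,0,0,-8,0,0,0,-15,0,0,0,-25,0,0,0,-38,0,0,0,-55,0,0,0,-75,0,0,0,-100,0,0,0,-120,0,0,0,-130,0],
)

```text
clock: 26.8
position: [0.6311, -0.2438, 0.1559]
tool_rot: [-3.141, 0.001, 2.939]
force: [-0.3, -0.1, -1.0]
grip_width: 0.018
```

Run:
```python
from h import *
for i in range(3): f=grab('wrist')
save(f,'pics/w9.png',(200,140,440,320),3); P=pts(f); s=bot.observe(); R=Ro.from_euler('xyz',s['tool_rot']).as_matrix(); T=(P-np.array(s['position']))@R*1000
m=(f['z_map']>0)&(abs(T[...,0])<20)&(abs(T[...,1])<20)&(T[...,2]<40)&(T[...,2]>-80)
for v in range(180,330,6):
    q=T[v][m[v]]
    if len(q)>2: print(v,len(q),'x',q[:,0].mean().round(1),'y',np.percentile(q[:,1],[0,50,100]).round(1),'z',q[:,2].mean().round(1))
go(.4620,-.0450,.14,168.4); go(.4620,-.0450,.14,103.4)
```

```text
270 18 x 3.7 y [-4.6 -0.6  3.6] z 10.5
276 21 x 11.5 y [-4.9 -0.9  4. ] z -15.3
282 42 x 10.2 y [-9.5 -1.1  7.3] z -18.4
288 50 x 9.1 y [-11.5  -1.5   9.4] z -21.8
294 60 x 8.7 y [-13.1  -1.1  11.1] z -26.3
300 85 x 9.8 y [-16.9  -1.6  14.1] z -33.9
306 87 x 9.8 y [-16.9  -1.6  14. ] z -38.6
312 109 x 9.1 y [-19.8  -0.2  19.9] z -41.8
318 113 x 9.1 y [-19.6   0.1  19.9] z -46.1
324 116 x 8.5 y [-19.9  -0.1  19.7] z -49.0
at [ 0.6307 -0.2436  0.1543] yaw 168.38 rp [-1.8e+02  1.0e-02] q [ 0.23  0.66  0.08  1.5  -0.06  0.98  1.7 ] F [-0.2 -0.2 -2. ] w 0.0179 t 26.95
shift mm [205.2 160.5  14.2] turn -0.0004
at [ 0.6307 -0.2436  0.1543] yaw 168.38 rp [-1.8e+02  1.0e-02] q [ 0.23  0.66  0.08  1.5  -0.06  0.98  1.7 ] F [-0.2 -0.2 -2. ] w 0.0179 t 26.95
shift mm [205.2 160.5  14.2] turn 1.1341
```

View pics/w9.png

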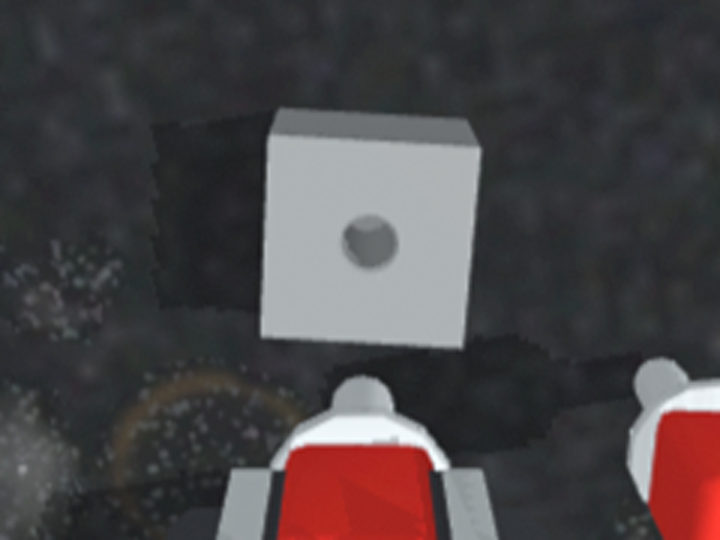

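The wrist view shows the locking pin held upright, with its shank tip at about px (321,270) and the empty stand hole at (323,220). That was the last picture; I'll continue with numbers only. Now to above the lid hole.

drive_tool(
  rows=[8,6,0,0,25,20,0,0,50,39,0,0,78,61,0,0,106,83,0,0,134,105,0,0,160,125,5,0,184,144,15,0,200,156,28,0,205.5,160,34,0],
)

```text
clock: 28.2
position: [0.4603, -0.0445, 0.1195]
tool_rot: [-3.141, -0.002, 2.94]
force: [-0.5, -0.5, -0.5]
grip_width: 0.0175
```

```bash
cat > ins.py <<'E'
from h import *
for i in range(4): f=grab('wrist')
np.savez('wi.npz',**f); save(f,'pics/wi.png',(200,120,440,320),3)
s=bot.observe(); R=Ro.from_euler('xyz',s['tool_rot']).as_matrix(); p=np.array(s['position'])
def inv(u,v,zt):  # pixel -> tool mm at tool-z plane zt
    w=plane(f,u,v,p[2]-zt/1000); return (R.T@(w-p)*1000)
P=pts(f); h=cv2.cvtColor(f['pixels'],cv2.COLOR_RGB2HSV)
blue=(abs(h[...,0].astype(int)-112)<15)&(h[...,1]>90)&(h[...,2]>30)
hh=proj(f,[.4625,-.0447,.0595]); print('pred hole px',hh.round(1))
# print a coarse class map round hole & pin
lab=np.full((480,640),'.',dtype='<U1'); lab[blue]='b'
red=((h[...,0]<8)|(h[...,0]>172))&(h[...,1]>130)&(h[...,2]>60); lab[red]='R'
lab[(h[...,1]<50)&(h[...,2]>110)]='w'; lab[(h[...,1]<50)&(h[...,2]<=110)]='k'
for v in range(int(hh[1])-30,310,3): print(v,''.join(lab[v,265:375:2]))
print(proj(f,p+R@[0,0,.021]),proj(f,p+R@[0,0,-.015]))
go(.4615,-.045,.1,168.4)
E
python3 ins.py
```

```text
pred hole px [322.9 246.5]
216 kkkkkkkkkkwwwwwwwwwwwwwwwwwwwwwwwwwbbbbbbbbbbbbbbbbbbbb
219 kkkkkkwwwwwwwwwwwwwwwwwwwwwwwww.bbbbbbbbbbbbbbbbbbbbbbb
222 kkkwwwwwwwwwwwwwwwwwwwwwwwww.bbbbbbbbbbbbbbbbbbbbbbbbbb
225 wwwwwwwwwwwwwwwwwwwwwwwwwbbbbbbbbbbbbbbbbbbbbbbbbbbbbbb
228 wwwwwwwwwwwwwwwwwwwww.bbbbbbbbbbbbbbbbbbbbbbbbbbbbbbbbb
231 wwwwwwwwwwwwwwwwww.bbbbbbbbbbbbbbbbbbbbbbbbbbbbbbbbbbbb
234 wwwwwwwwwwwwwwwbbbbbbbbbbbbbbbbbbbbbbbbbbbbbbbbbbbbbbbb
237 wwwwwwwwwww.bbbbbbbbbbbbbb.wwwwwbbbbbbbbbbbbbbbbbbbbbbb
240 wwwwwwww.bbbbbbbbbbbbbbb.wwwwwwwwwbbbbbbbbbbbbbbbbbbbbb
243 wwwwwbbbbbbbbbbbbbbbbbbbwwwwwwwwww.bbbbbbbbbbbbbbbbbbbb
246 w.bbbbbbbbbbbbbbbbbbbbb.wwwwwwwwwwbbbbbbbbbbbbbbbbbbbbb
249 bbbbbbbbbbbbbbbbbbbbbbbb.wwwwwwwwbbbbbbbbbbbbbbbbbbbbbb
252 bbbbbbbbbbbbbbbbbbbbbbbbbbbbwwbbbbbbbbbbbbbbbbbbbbbbbbb
255 bbbbbbbbbbbbbbbbbbbbbbbbbbbbbbbbbbbbbbbbbbbbbbbbbbbbbbb
258 bbbbbbbbbbbbbbbbbbbbbbbbbbbbbbbbbbbbbbbbbbbbbbbbbbbbbbb
261 bbbbbbbbbbbbbbbbbbbbbbbbbbbbbbbbbbbbbbbbbbbbbbbbbbbbbbb
264 bbbbbbbbbbbbbbbbbbbbbbbbbbbbbbbbbbbbbbbbbbbbbbbbbbbbbbb
267 kbbbbbbbbbbbbbbbbbbbbbbbb.wwwwwbbbbbbbbbbbbbbbbbb
[... 391 characters left out ...]
.................wwwbbbbbbbbbbbbbbb
291 kkkkkkkkbbbbbbwwRRRRRRRRRRRRRRRRRRRRRRRww.bbbbbbbbbbbbb
294 kkkkkkkkkbbbbww.RRRRRRRRRRRRRRRRRRRRRRRRww.bbbbbbbbbbbb
297 kkkkkkwwwwwwwkkRRRRRRRRRRRRRRRRRRRRRRRR.kwwwwwwwbbbbbbb
300 kkkkkkwwwwwwwkkRRRRRRRRRRRRRRRRRRRRRRRR.kkwwwwww.bbbbbb
303 kkkkkkwwwwwwwkkRRRRRRRRRRRRRRRRRRRRRRRRRkkwwwwwwwbbbbbb
306 kkkkkwwwwwwwwk.RRRRRRRRRRRRRRRRRRRRRRRRRkkwwwwwwwbbbbbb
309 kkkkkwwwwwwwkk.RRRRRRRRRRRRRRRRRRRRRRRRRkkwwwwwww.bbbbb
[321.08742124 271.66566776] [321.49075364 304.3854859 ]
at [ 0.4621 -0.0459  0.1204] yaw 168.36 rp [-1.7999e+02  2.0000e-02] q [-0.07  0.4   0.05  2.09 -0.03  0.65  1.37] F [-0.4 -0.2 -1.3] w 0.0177 t 28.4
shift mm [ 0.8  0.7 20.4] turn -0.0008
```

Run:
```python
exec(open('ins.py').read().split('# print')[0].replace("for i in range(4): f=grab('wrist')","f=dict(np.load('wi.npz'))"))
n,l,st,ce=cv2.connectedComponentsWithStats(((~blue)[225:262,290:350]).astype(np.uint8))
for i in range(1,n):
    if st[i,4]>60: print('hole cand',st[i]+[290,225,0,0,0],ce[i]+[290,225])
hp=(st[[i for i in range(1,n) if abs(ce[i][0]-32)<6 and abs(ce[i][1]-19)<6][0]]); uv=(290+hp[0]+(hp[2]-1)/2,225+hp[1]+(hp[3]-1)/2)
print('hole px',uv,'tool mm',inv(*uv,(p[2]-.0595)*1000).round(2),'world',plane(f,*uv,.0595).round(4))
print('lid z near hole',np.median(P[255:262,310:335,2]), np.median(P[240:250,300:308,2]))
for x0 in(-2,-1,0,1,2): print(x0,[proj(f,p+R@(np.array(c)/1000)).round(1).tolist() for c in([x0+2.5,0,21],[x0+5,0,15],[x0+13,0,-15],[x0+13,0,-19])])
for v in (268,271,274,277,291,294):
    nb=np.where(~blue[v,280:360])[0]+280; print(v,nb.min(),nb.max(),(nb.min()+nb.max())/2, 'y', inv((nb.min()+nb.max())/2,v,12 if v<280 else -15)[1].round(2))
col=np.where(~blue[255:300,321])[0]+255; print('shank first row',col.min())
```

```text
pred hole px [322.9 246.5]
hole cand [290 225  25  12 155] [298.20645161 228.46451613]
hole cand [311 236  23  17 291] [322.08247423 243.86597938]
hole px (np.float64(322.0), np.float64(244.0)) tool mm [ 1.41  0.72 60.86] world [ 0.4609 -0.0449  0.0595]
lid z near hole 0.05921295199878701 0.06084879864867818
-2 [[321.1, 270.7], [321.2, 270.6], [321.6, 280.0], [321.6, 284.0]]
-1 [[321.1, 268.9], [321.2, 268.7], [321.6, 277.7], [321.6, 281.7]]
0 [[321.1, 267.0], [321.2, 266.7], [321.6, 275.5], [321.6, 279.4]]
1 [[321.1, 265.1], [321.2, 264.8], [321.6, 273.2], [321.6, 277.0]]
2 [[321.1, 263.3], [321.2, 262.9], [321.6, 270.9], [321.7, 274.7]]
268 314 327 320.5 y -0.34
271 312 329 320.5 y -0.33
274 311 330 320.5 y -0.33
277 309 331 320.0 y -0.57
291 280 347 313.5 y -3.31
294 280 349 314.5 y -2.9
shank first row 266
```

drive_tool(
  rows=[1.3,0.9,3,0,1.3,0.9,14,0,1.3,0.9,26,0,1.3,0.9,36,0,1.3,0.9,44,0,1.3,0.9,50,0,1.3,0.9,55,0,1.3,0.9,60,0,1.3,0.9,64,0,1.3,0.9,64,0],
)

```text
clock: 29.65
position: [0.4606, -0.0443, 0.056]
tool_rot: [3.142, 0.0, 2.939]
force: [1.7, 0.6, -2.0]
grip_width: 0.0184
```

No jam: the tip is inside the boss hole. I'll press on.

drive_tool(
  rows=[0,0,4,0,0,0,8,0,0,0,10,0,0,0,12,0,0,0,14,0,0,0,15,0,0,0,16,0,0,0,17,0,0,0,17,0,0,0,17,0],
)

```text
clock: 30.9
position: [0.4604, -0.0444, 0.0392]
tool_rot: [-3.141, -0.0, 2.939]
force: [-2.5, -1.2, 4.0]
grip_width: 0.0178
```

```bash
python3 lid.py
```

```text
scene 1003 [[-70.0, -34.0, 44.0], [-14.0, -11.0, 52.0], [42.0, 34.0, 54.0]]
  normal [-0.005 -0.017  1.   ] lid angle 0.005
at [ 0.4605 -0.0443  0.0392] yaw 168.37 rp [-1.7999e+02 -1.0000e-02] q [-0.06  0.55  0.03  2.14 -0.04  0.45  1.37] F [-1.5 -1.8  3.6] w 0.0179 t 30.95
shift mm [ -50.5   22.5 -160.8] turn -0.4368
```

drive_tool(
  rows=[0,0,0.5,0,0,0,1,0,0,0,1,0,0,0,1.5,0,0,0,1.5,0,0,0,1.5,0,0,0,1.5,0,0,0,1.5,0,0,0,1.5,0,0,0,1.5,0],
)

```text
clock: 32.2
position: [0.4605, -0.0443, 0.0379]
tool_rot: [3.142, -0.0, 2.939]
force: [-3.9, -0.8, 13.1]
grip_width: 0.018
```

drive_tool(
  rows=[0,0,0.3,0,0,0,0.6,0,0,0,0.8,0,0,0,0.8,0,0,0,0.8,0,0,0,0.8,0,0,0,0.8,0,0,0,0.8,0,0,0,0.8,0,0,0,0.8,0],
)

```text
clock: 33.45
position: [0.4605, -0.0443, 0.0375]
tool_rot: [3.142, 0.0, 2.939]
force: [-7.4, -1.3, 26.4]
grip_width: 0.0181
```

```bash
python3 lid.py
python3 - <<'E'
from h import *
f=grab('scene'); P=pts(f); h=cv2.cvtColor(f['pixels'],cv2.COLOR_RGB2HSV); a=np.radians(13.4)
b=(abs(h[...,0].astype(int)-112)<14)&(h[...,1]>110)&(h[...,2]>40)
J=np.dstack([(P[...,:2]-[.5145,-.0325])@np.array([[np.cos(a),-np.sin(a)],[np.sin(a),np.cos(a)]]),P[...,2]])*1000
for x0 in range(-70,45,15):
    m=b&(J[...,0]>x0)&(J[...,0]<x0+15)&(abs(J[...,1])<30)&(J[...,2]>35); print(x0,m.sum(),np.median(J[m][:,2]).round(1) if m.any() else '')
m=(J[...,2]>32)&(J[...,2]<43)&(abs(J[...,0])<38)&(abs(J[...,1])<26); print('under-lid pts',m.sum())
# thin gauge
g=cv2.cvtColor(f['pixels'],cv2.COLOR_RGB2GRAY)[338:365,358:415]; c=max(cv2.findContours((g>110).astype(np.uint8),0,2)[0],key=cv2.contourArea); print('thin',cv2.minAreaRect(c))
E
```

```text
scene 1005 [[-70.0, -34.0, 43.0], [-14.0, -11.0, 51.0], [42.0, 34.0, 54.0]]
  normal [-0.017 -0.023  1.   ] lid angle 0.017
at [ 0.4605 -0.0443  0.0375] yaw 168.37 rp [1.8e+02 1.0e-02] q [-0.06  0.55  0.03  2.15 -0.04  0.45  1.37] F [-8.  -1.1 25.8] w 0.0178 t 33.5
shift mm [ -50.5   22.5 -162.5] turn -0.4369
-70 159 49.9
-55 57 51.6
-40 64 51.3
-25 87 51.6
-10 101 51.3
5 121 51.5
20 97 51.8
35 58 50.9
under-lid pts 2
thin ((27.968151092529297, 13.608280181884766), (42.042781829833984, 5.812626361846924), 16.389541625976562)
```

The lid is flat (51–52 mm along its length), force rose from 13 to 26 N over 0.4 mm against a hard stop, and the thin gauge is unmoved. Handing in.

```bash
python3 -c "
from workcell import bot
print(bot.job_done())"
```

```text
the job is handed in; nothing more can be done
None
```

The job is done and handed in at about 33.5 s. The thick gauge is in the groove, the lid is closed, and the gripper still holds the locking pin pushed down.

**What I did**
- **Thick gauge:** I laid it in the groove and released it. It sat level, with its top at 39.6 mm along its whole length.
- **Lid:** I pushed it over from behind with shut fingers. It came to rest on its springs at about 0.063 rad.
- **Locking pin:** I took the pin with the 20 mm grip from the stand, put it through the lid into the boss and pressed it down.

**Last checks**
- **Lid shut:** It measured flat, 51–52 mm high along its length (53 mm expected). The fitted angle was within 0.02 rad of zero, which is within the depth noise.
- **Push:** It held at about 26 N down. Force had doubled from 13 N over the last 0.4 mm, which points to a hard stop. The TCP height of 37.5 mm is within 1 mm of the 38.3 mm I had worked out for full depth.
- **Thin gauge:** It has not moved from its place in the scene image.

**What failed or disagreed**
- **Missed grasp:** My first grasp of the gauge closed on air above it. The camera showed the fingertips about 28 mm behind the stated TCP, so I corrected for that afterwards.
- **Bad stud height:** Triangulating the boss studs from two views gave 64 mm, which I did not use. Depth put the boss top at 42.4 mm.
- **Not seen again:** Once the lid was down I could not check the gauge in the groove.
- **Last pictures:** My 12 pictures ran out after the pin was lifted, so the insertion rests on measured numbers only.

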